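# Slide a fired tile out over the wash basin for edge sanding

## Task

Push the blue glazed tile along the ware board, gently and without lifting it or tipping it, until about a quarter of its length (some 4 cm) sticks out past the end of the board over the green wash basin, so that its edge can be sanded wet there. Leave it lying flat and square to the board, with its sides inside the board's long edges, and do not disturb the beakers, the basin or the banding wheel.

Things in the scene. Friction and masses are not known exactly. Their poses are not given: they have to be found in the camera images.
- tile: loose fired tile lying flat on the board: 100 mm (its x, across the board) by 150 mm (its y, along the board, up to 0.2 rad askew at the start) by 9 mm thick; terracotta, blue glaze on top with three pale stripes along y. About 0.3 kg; slides with a push of 1 to 4 N, stops when the push stops. Origin: centre of its underside, z up. Too wide to grip; push it at the end face away from the basin
- tile_left (a point): middle of the tile's end face at its +y end (the end towards the robot's left), half-way up its thickness, 75 mm from the tile's centre; axes as the tile's
- tile_right (a point): middle of the tile's end face at its -y end (towards the robot's right), half-way up its thickness, 75 mm from the tile's centre; axes as the tile's
- board: ware board on two cream firebricks, fixed: plywood, 250 mm wide (x) by 520 mm long (y) by 18 mm, flat smooth top 94 mm above the table. Origin: centre of its top face, z up; its ends lie at y = +260 and -260 mm, its long edges at x = -125 (robot's side) and +125 mm
- basin: loose lime-green round plastic wash basin, empty, 215 mm across the top, 64 mm high, on the table just beyond one end of the board, its centre 350 to 370 mm from the board's centre along the board's y (the basin is at the +y or at the -y end: it varies). Origin: centre of its underside. Leave it where it is
- wheel: loose banding wheel (potter's turntable): dark cast foot and grooved grey metal disc 220 mm across, 60 mm high, on the table at the board's other end. Origin: centre of its underside. Leave it where it is
- beaker_white: loose white beaker, 60 mm across the mouth, 70 mm high, standing on the far side of the board beside the tile's way (its centre 80 to 90 mm from the board's middle line, on +x). Origin: centre of its underside. Leave it where it is
- beaker_green: loose grey-green beaker, same shape and size, also standing on the far side of the board. Origin: centre of its underside. Leave it where it is
Not all that is in view belongs to the job. Leave any red look-alike of the tile alone. There is more than one size of the basin; the one meant has the size given above.

How it is judged:
By the outcome, as a careful person would: the job done as asked, in the order asked, and still so for the second after the job is handed in, with the robot touching nothing.
It also fails if it takes over 45 s, if anything falls off the work surface, if the arm or the gripper's body presses on something with over 40 N, if the wrist force passes 120 N, or if a joint passes its speed limit or range.

## Robot

A 6-joint arm with a two-finger parallel gripper is mounted at the origin on the work surface. World frame = base frame: x ahead of the robot, y to its left, z up, the work surface at z = 0. Lengths are in m, angles in degrees, forces in N, time in s.
With the tool pointing down it reaches from about 0.375 to 0.9 m from the base axis. Payload 3.1 kg.
Tool frame: the origin (TCP) lies on the centre line of the jaws, within the pads' length; the fingertips stand 22 mm ahead of it and the grasp point (between the pads) lies 3 mm ahead of it; y points along the fingers, z is the direction in which the jaws open and shut, and the axes are right-handed (so a half turn about y gives the same grasp; the last joint's range is limited). The gripper opens to 87 mm and grips with 3 to 60 N. Pads are 19 mm wide; open, the fingers measure 117 mm over their backs; the gripper's body (75 mm by 190 mm) begins 51 mm behind the grasp point.
Start: joints at [64.716, 30.224, 82.088, -0, 67.689, -10.227], TCP at [0.162, 0.604, 0.215] pointing down, gripper open.
Joint ranges: [-176.69, 176.69], [-43.24, 126.21], [12.49, 139.97], [-82, 262], [0, 151.66], [-163.58, 163.58]. Speed limits (degrees/s): [159.86, 159.86, 180, 180, 180, 180].

## Interface

Orientations are given as a 3x3 rotation matrix whose columns are the frame's x, y, z axes.
In Python, from rig import bot gives the robot as it stands.
- The arm moves only by the tool jog_arm, never from a script. Its argument "motion" is one flat list of numbers, 6 for each row, row after row: the shift along the tool's x, y, z in mm, then the turn, a rotation vector about the tool's x, y, z in degrees. A call has 1 to 20 rows; each row is the pose to reach, as a shift and turn from the pose commanded when the call began, along the tool's axes at that moment; what a row does not reach only later rows make up. A row lasts 1/8 s, in which the tool goes at most 62.5 mm and 10.7 degrees, less where a joint would pass 70% of its speed; a pose out of reach is approached as far as the arm can. A call with a gripper value outside its range is refused whole. "gripper" is the opening, from 0 (shut) to 1 (fully open), set as the call begins (left out, the last holds). The fingers move at their own pace and stop on an object; the grip force is fixed at half the most. Time passes only in rows, so rows that repeat a pose let the fingers close. It gives the time, the measured TCP pose, the force and the opening at its end, in the units of the state.
- bot.read_state(): the state, without advancing time (a new reading comes with each control period).
- bot.capture(name): name is "scene" or "top" or "wrist"; returns (picture, depth): 400x640x3 uint8, red, green, blue; 400x640 float32, m along the optical axis (not along the pixel's ray), 0 where there is no reading.
- bot.get_calibration(name): a dict with "mtx" (3x3 intrinsics, pixels), "pose" (4x4, takes a point from camera to world coordinates); the wrist camera has in their place "hand_eye" (4x4, takes a point from camera to tool coordinates, whose origin is the TCP and whose axes are the tool frame's). Camera axes: x right, y up, looking along -z (the intrinsics and any distortion apply to the point x, -y, -z); pixel columns grow to the right and rows downward; lengths in m; the calibration is good to about 2 mm. A picture is of the moment at which its call begins: read the wrist's pose just before it. get_calibration takes no time and is no camera call.
- bot.hand_in(): hands the job in, once; it reports no verdict.
The state is a dict: "time_s": time; "joint_positions": joint angles; "qvel": joint speeds; "tau": joint torques, N m; "position": TCP position; "tcp_rot": TCP orientation; "force": force on the tool from outside, world axes, zero at the start; "moment": the same for the moment, N m; "opening": opening from 0.0 (shut) to 1.0 (fully open).
Only numpy, scipy, OpenCV 4.12 (cv2) and the standard library are available. Lean on these libraries where they do the work, as an engineer would, in place of code of your own. Each camera call takes 0.05 s, during which the arm holds its last target.

## Working session

There is one attempt and no reset: what is moved stays moved. The work goes in short steps, Python scripts to look and compute and a tool call to move; the robot and the scene stay as the last step left them, time stands still between calls to the robot, and variables do not carry over. Pictures are saved under pics/ and viewed, and the job is handed in when it is done.

Besides the shell and the picture viewer there is one more tool, called after "Call:" by a JSON object that holds its "api" and its "payload". jog_arm: Moves the arm, as the interface text tells. Its arguments: {"type":"object","properties":{"motion":{"type":"array","items":{"type":"number"}},"gripper":{"type":"number"}},"required":["motion"]}

```bash
ls; mkdir -p pics
python3 - <<'E'
from rig import bot
import cv2, numpy as np
s=bot.read_state(); print(s)
for n in ("scene","top","wrist"):
    im,d=bot.capture(n); cv2.imwrite(f"pics/{n}0.png",im[:,:,::-1]); np.savez(f"{n}0.npz",im=im,d=d)
    c=bot.get_calibration(n); print(n,c)
E
```

```text
pics
{'time_s': 0.0, 'joint_positions': array([ 6.47161444e+01,  3.02783608e+01,  8.21530638e+01, -1.72096002e-04,
        6.76894866e+01, -1.02270215e+01]), 'qvel': array([-0.06452705, -0.04149047,  0.12352314,  0.00944234,  0.03159648,
        0.03283471]), 'tau': array([-6.64363452e-04, -4.40042996e+01, -1.76592672e+01,  6.32340624e-02,
        5.82202524e-02, -1.55832513e-04]), 'position': array([0.1620183 , 0.60289085, 0.21379658]), 'tcp_rot': array([[ 9.65668748e-01, -8.98802117e-04,  2.59775022e-01],
       [-2.59776310e-01, -1.90932423e-03,  9.65666932e-01],
       [-3.71948739e-04, -9.99997773e-01, -2.07726224e-03]]), 'force': array([ 0.76852432,  0.75324139, -0.30205718]), 'moment': array([-0.03543001,  0.00830981,  0.00215281]), 'opening': 1.000013004970723}
scene {'mtx': array([[478.86685622,   0.        , 316.03365049],
       [  0.        , 478.86685622, 197.76680127],
       [  0.        ,   0.        ,   1.        ]]), 'pose': array([[-0.78407328, -0.45836605,  0.41848495,  1.07842763],
       [ 0.62047978, -0.56225048,  0.54669849,  0.79115802],
       [-0.01529467, 
[... 442 characters left out ...]
-02],
       [ 1.65118486e-03,  2.17317124e-01,  9.76099657e-01,
         1.48414336e+00],
       [ 0.00000000e+00,  0.00000000e+00,  0.00000000e+00,
         1.00000000e+00]])}
wrist {'mtx': array([[304.85738897,   0.        , 318.07584445],
       [  0.        , 304.85738897, 199.00405733],
       [  0.        ,   0.        ,   1.        ]]), 'hand_eye': array([[-3.88153714e-04, -9.58923162e-01, -2.83665681e-01,
        -7.80447518e-02],
       [ 8.64359790e-04,  2.83665274e-01, -9.58922971e-01,
        -1.69691547e-01],
       [ 9.99999551e-01, -6.17398721e-04,  7.18748894e-04,
        -1.97349779e-04],
       [ 0.00000000e+00,  0.00000000e+00,  0.00000000e+00,
         1.00000000e+00]])}
```

View pics/scene0.png

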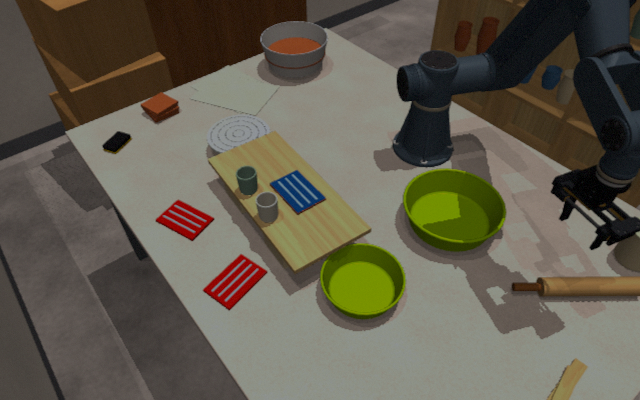

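View pics/top0.png

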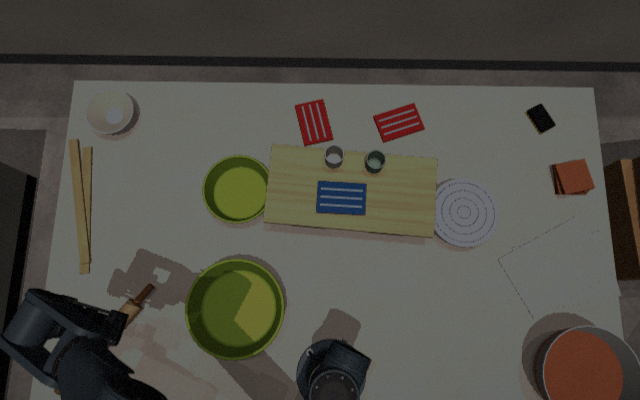

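View pics/wrist0.png

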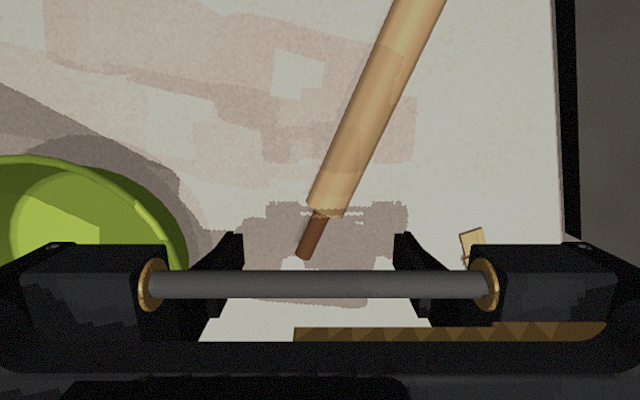

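The scene and top views show the board with the blue tile at top (342,197), the small basin at the +y end (237,189), the wheel at the −y end (463,212), and the beakers at (334,157) and (375,161). The larger basin at (235,308) and the red tiles are decoys. Next I'll measure.

```bash
cat > h.py <<'E'
import numpy as np, cv2
from rig import bot
def ray(n,uv,pose=None):
    c=bot.get_calibration(n); K=c["mtx"]; P=c["pose"] if pose is None else pose
    uv=np.atleast_2d(np.asarray(uv,float))
    d=np.c_[(uv[:,0]-K[0,2])/K[0,0],-(uv[:,1]-K[1,2])/K[1,1],-np.ones(len(uv))]
    return P[:3,3],d@P[:3,:3].T
def onz(n,uv,z,pose=None):
    o,d=ray(n,uv,pose); return o+d*((z-o[2])/d[:,2])[:,None]
def tri(n1,u1,n2,u2,p1=None,p2=None):
    o1,d1=ray(n1,u1,p1);o2,d2=ray(n2,u2,p2);out=[]
    for a,b in zip(d1,d2):
        a=a/np.linalg.norm(a);b=b/np.linalg.norm(b)
        t=np.linalg.lstsq(np.c_[a,-b],o2-o1,rcond=None)[0]
        out.append(np.r_[(o1+a*t[0]+o2+b*t[1])/2,np.linalg.norm(o1+a*t[0]-o2-b*t[1])])
    return np.array(out)
def hsv(im): return cv2.cvtColor(im,cv2.COLOR_RGB2HSV)
def blue(im):
    h=hsv(im); return cv2.inRange(h,(100,100,30),(125,255,255))
def big(m,close=7,roi=None):
    m=cv2.morphologyEx(m,cv2.MORPH_CLOSE,np.ones((close,close)))
    if roi is not None:
        z=np.zeros_like(m);x0,y0,x1,y1=roi;z[y0:y1,x0:x1]=m[y0:y1,x0:x1];m=z
    cs,_=cv2.findContours(m,cv2.RETR_EXTERNAL,cv2.CHAIN_APPROX_NONE)
    return max(cs,key=cv2.contourArea)[:,0,:].astype(float)
def rect(pts):  # metric xy -> min area rect with long axis near y
    (c,(w,h),a)=cv2.minAreaRect(pts[:,:2].astype(np.float32)*1000)
    if w>h: a+=90; w,h=h,w
    # now h is the long side, its direction at a+90
    a=(a+90)%180   # long axis direction deg from x
    return np.r_[np.array(c)/1000,w,h,a-90]
E
python3 - <<'E'
from h import *
for n,roi in (("top",(290,160,400,230)),("scene",(250,150,350,230))):
    im=np.load(n+"0.npz")["im"]
    c=big(blue(im),7,roi)
    for z in (.09,.103): print(n,"tile",z,rect(onz(n,c,z)).round(4))
    h=hsv(im)
    m=cv2.inRange(h,(12,60,90),(30,255,255))
    roi2=(255,135,450,245) if n=="top" else (200,125,375,280)
    c=big(m,5,roi2); 
    v=im.copy(); cv2.drawContours(v,[c.astype(int)[:,None]],-1,(255,0,255),1); 
    hull=cv2.convexHull(c.astype(np.float32)); q=cv2.approxPolyDP(hull,6,True)[:,0]; print(q)
    cv2.imwrite(f"pics/{n}_m.png",cv2.resize(v[80:300,180:500],(640,440),interpolation=0)[:,:,::-1])
    print(n,"board",rect(onz(n,c,.094)).round(4)); print(onz(n,q,.094).round(4))
    d=np.load(n+"0.npz")["d"]; cc=(342,197) if n=="top" else (298,191); Z=d[cc[1],cc[0]]; o,r=ray(n,cc); print("depth pt",o+r[0]*Z)
E
```

```text
top tile 0.09 [ 5.298000e-01 -2.560000e-02  9.789550e+01  1.475798e+02 -2.963000e+00]
top tile 0.103 [ 5.268000e-01 -2.500000e-02  9.698270e+01  1.462037e+02 -2.963000e+00]
[[272. 145.]
 [436. 160.]
 [433. 237.]
 [263. 221.]]
top board [ 5.548000e-01 -5.630000e-02  2.486534e+02  5.195660e+02 -4.555800e+00]
[[ 0.6956  0.1918  0.094 ]
 [ 0.653  -0.3216  0.094 ]
 [ 0.4106 -0.3027  0.094 ]
 [ 0.4529  0.2105  0.094 ]]
depth pt [ 0.52839723 -0.02816263  0.10359528]
scene tile 0.09 [ 5.183000e-01 -3.340000e-02  9.714420e+01  1.475568e+02 -2.593400e+00]
scene tile 0.103 [ 5.254000e-01 -2.280000e-02  9.589910e+01  1.456654e+02 -2.593400e+00]
[[208. 158.]
 [275. 131.]
 [370. 231.]
 [294. 270.]]
scene board [ 5.549000e-01 -5.060000e-02  2.523338e+02  5.317296e+02 -4.107500e+00]
[[ 0.6534 -0.3235  0.094 ]
 [ 0.4105 -0.3     0.094 ]
 [ 0.459   0.2203  0.094 ]
 [ 0.6964  0.1931  0.094 ]]
depth pt [ 0.52592406 -0.01644123  0.10529884]
```

```bash
python3 - <<'E'
from h import *
yaw=np.radians(-4.6); C=np.array([.5545,-.0555])
R=np.array([[np.cos(yaw),-np.sin(yaw)],[np.sin(yaw),np.cos(yaw)]])
for n in ("top","scene"):
    f=np.load(n+"0.npz"); d=f["d"]; vv,uu=np.mgrid[0:400,0:640]
    o,r=ray(n,np.c_[uu.ravel(),vv.ravel()]); P=o+r*d.reshape(-1,1)
    ok=d.ravel()>0; 
    B=np.c_[(P[:,:2]-C)@R,P[:,2]]
    s=ok&(abs(B[:,0])<.13)&(abs(B[:,1])<.26)
    print(n,"board z",np.median(B[s&(abs(B[:,2]-.094)<.007)&(B[:,0]<-.095)][:,2]), "tile z", np.median(B[(blue(f["im"]).ravel()>0)&s][:,2]))
    m=((B[:,2]>.125)&(B[:,2]<.2)&s).reshape(400,640).astype(np.uint8)
    k,l,st,_=cv2.connectedComponentsWithStats(m)
    for i in range(1,k):
        if st[i,4]<40: continue
        q=B[(l==i).ravel()]; 
        rim=q[q[:,2]>np.percentile(q[:,2],60)]
        print(n,"beaker",st[i],"x",rim[:,0].min().round(4),rim[:,0].max().round(4),"y",rim[:,1].min().round(4),rim[:,1].max().round(4),"zmax",np.percentile(q[:,2],[80,95,100]).round(4))
# triangulate corners of tile & board end
t=[[272,145],[436,160],[433,237],[263,221]]; s=[[294,270],[208,158],[275,131],[370,231]]
T=tri("top",t,"scene",s); print(T.round(4)); print(((T[:,:2]-C)@R).round(4))
E
python3 - <<'E'
import cv2
im=cv2.imread('pics/top0.png')[120:260,190:510]
a=cv2.resize(im,None,fx=2.4,fy=2.4,interpolation=0)
cv2.imwrite('pics/topz.png',a)
E
```

```text
top board z 0.09341177048296734 tile z 0.10266141656291428
top beaker [324 145  20  22 209] x 0.0564 0.116 y 0.0336 0.0908 zmax [0.1634 0.166  0.1684]
top beaker [366 150  20  22 210] x 0.053 0.1118 y -0.0917 -0.0347 zmax [0.1633 0.1665 0.1698]
scene board z 0.09466536128779313 tile z 0.10371535800707166
scene beaker [236 165  22  25 404] x 0.0498 0.1094 y -0.0951 -0.0303 zmax [0.1618 0.1659 0.1697]
scene beaker [256 191  22  26 433] x 0.0538 0.1132 y 0.0345 0.0966 zmax [0.1622 0.1662 0.1692]
[[ 6.960e-01  1.921e-01  9.260e-02  4.000e-04]
 [ 6.533e-01 -3.219e-01  9.480e-02  1.400e-03]
 [ 4.101e-01 -3.023e-01  9.270e-02  1.900e-03]
 [ 4.537e-01  2.131e-01  8.350e-02  3.400e-03]]
[[ 0.1212  0.2582]
 [ 0.1199 -0.2576]
 [-0.1242 -0.2576]
 [-0.1221  0.2597]]
```

View pics/topz.png

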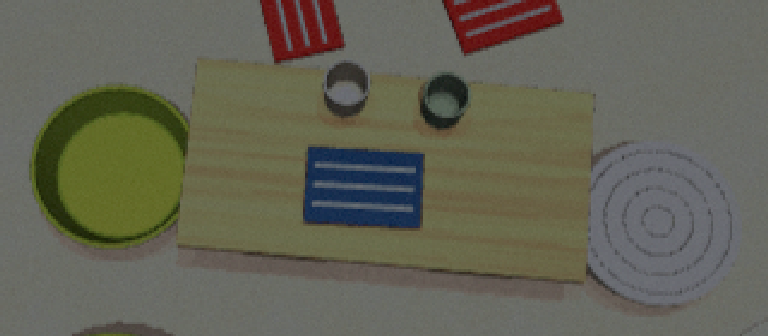

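View pics/top_m.png

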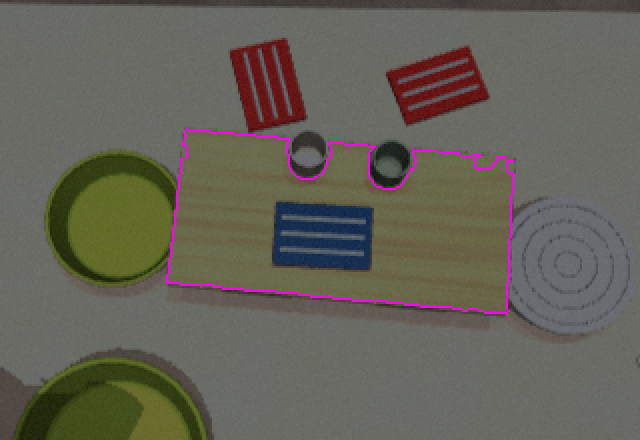

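```bash
cat >> h.py <<'E'
from scipy.spatial.transform import Rotation as Ro
YAW=np.radians(-4.6); C=np.array([.5545,-.0555])
RB=np.array([[np.cos(YAW),-np.sin(YAW)],[np.sin(YAW),np.cos(YAW)]])
def b2w(p): return C+RB@np.asarray(p,float)
def w2b(p): return (np.asarray(p)[...,:2]-C)@RB
def toolR(ang): # tool z at ang deg from world x, pointing down
    a=np.radians(ang); z=np.array([np.cos(a),np.sin(a),0]); y=np.array([0,0,-1.]); return np.c_[np.cross(y,z),y,z]
def rel(p0,R0,p,R):
    return np.r_[R0.T@(np.asarray(p)-p0)*1000, Ro.from_matrix(R0.T@R).as_rotvec(degrees=True)].round(1)
E
python3 - <<'E'
from h import *
p0=np.array([.162,.604,.215]); a0=64.716+10.227; R0=toolR(a0); print(a0)
print(R0, bot.read_state()["tcp_rot"])
e=np.r_[b2w([-.031,-.076]),.26]; print(e)
for p,a in (((.162,.604,.30),a0),((.45,.30,.32),80),((.53,.0,.30),85.4),(e,85.4)):
    print(p,rel(p0,R0,p,toolR(a)))
E
```

```text
74.943
[[ 0.96566787  0.          0.25977986]
 [-0.25977986  0.          0.96566787]
 [ 0.         -1.          0.        ]] [[ 9.65671474e-01 -7.04627874e-04  2.59765486e-01]
 [-2.59766283e-01 -1.51282494e-03  9.65670332e-01]
 [-2.87458526e-04 -9.99998607e-01 -1.64393045e-03]]
[ 0.51750474 -0.12876903  0.26      ]
(0.162, 0.604, 0.3) [  0. -85.   0.   0.   0.   0.]
(0.45, 0.3, 0.32) [ 357.1 -105.  -218.7    0.    -5.1    0. ]
(0.53, 0.0, 0.3) [ 512.3  -85.  -487.7    0.   -10.5    0. ]
[ 0.51750474 -0.12876903  0.26      ] [ 533.7  -45.  -615.3    0.   -10.5    0. ]
```

Call:
{"api": "jog_arm", "payload": {"motion": [0,-45,0,0,0,0,0,-85,0,0,0,0,45,-88,-27,0,-1,0,90,-90,-55,0,-1.5,0,135,-92,-82,0,-2,0,180,-95,-110,0,-3,0,225,-97,-137,0,-3.5,0,270,-100,-165,0,-4,0,315,-103,-192,0,-4.5,0,357,-105,-219,0,-5,0,380,-102,-260,0,-6,0,403,-100,-300,0,-7,0,426,-97,-340,0,-8,0,450,-94,-380,0,-9,0,473,-90,-420,0,-10,0,496,-87,-460,0,-10.5,0,512,-85,-500,0,-10.5,0,522,-75,-545,0,-10.5,0,530,-60,-585,0,-10.5,0,534,-45,-615,0,-10.5,0], "gripper": 0}}

```text
time_s: 2.65
position: [0.518, -0.1309, 0.2591]
tcp_rot: [[0.997, -0.0, 0.081], [-0.081, -0.0, 0.997], [-0.0, -1.0, -0.0]]
force: [0.4, 0.7, -0.3]
opening: 0.004
```

Run:
```python
from h import *
s=bot.read_state()
im,d=bot.capture("wrist"); cv2.imwrite("pics/w1.png",im[:,:,::-1]); np.savez("w1.npz",im=im,d=d)
print(s["position"],s["tcp_rot"].round(4))
T=np.eye(4);T[:3,:3]=s["tcp_rot"];T[:3,3]=s["position"]
P=T@bot.get_calibration("wrist")["hand_eye"]
c=big(blue(im),9)
r=rect(onz("wrist",c,.103,P)); print(r.round(4), w2b(r[:2]).round(4), c.min(0),c.max(0))
```

```text
[ 0.51799118 -0.13085967  0.25912033] [[ 9.967e-01 -0.000e+00  8.070e-02]
 [-8.070e-02 -1.000e-04  9.967e-01]
 [-0.000e+00 -1.000e+00 -1.000e-04]]
[ 5.238000e-01 -2.700000e-02  9.614490e+01  1.449019e+02 -2.482200e+00] [-0.0329  0.0259] [347. 134.] [485. 224.]
```

View pics/w1.png

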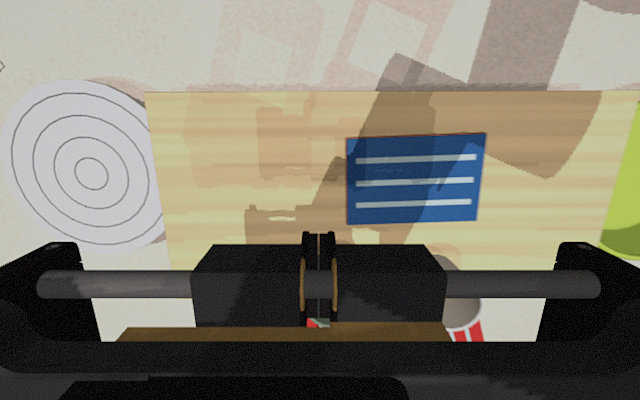

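```bash
cat >> h.py <<'E'
def board(n,im,roi,pose=None,z=.094):
    h=hsv(im); m=cv2.inRange(h,(12,60,90),(30,255,255))
    P=onz(n,big(m,5,roi),z,pose)[:,:2]; B=w2b(P); out={}
    for k,sel in {"near":(B[:,0]<-.110)&(abs(B[:,1])<.22),"far":(B[:,0]>.113)&(abs(B[:,1])<.22),"+y":(B[:,1]>.245)&(abs(B[:,0])<.1),"-y":(B[:,1]<-.245)&(abs(B[:,0])<.1)}.items():
        q=B[sel]
        if len(q)<20: continue
        vx,vy,x0,y0=cv2.fitLine(q.astype(np.float32),cv2.DIST_HUBER,0,.001,.001).ravel()
        if k in("near","far"): out[k]=(x0-vx/vy*y0, -np.degrees(np.arctan(vx/vy)))
        else: out[k]=(y0-vy/vx*x0, np.degrees(np.arctan(vy/vx)))
    return {k:np.round(v,4) for k,v in out.items()}
E
python3 - <<'E'
from h import *
print(board("top",np.load("top0.npz")["im"],(255,135,450,245)))
print(board("scene",np.load("scene0.npz")["im"],(200,125,375,280)))
p=np.load("w1.npz")["im"]
s=bot.read_state();T=np.eye(4);T[:3,:3]=s["tcp_rot"];T[:3,3]=s["position"]
P=T@bot.get_calibration("wrist")["hand_eye"]
print(board("wrist",p,(100,60,640,240),P))
E
```

```text
{'near': array([-0.1216,  0.0921], dtype=float32), 'far': array([ 0.1227, -0.0239], dtype=float32), '+y': array([ 0.2571, -0.2154], dtype=float32), '-y': array([-0.2574, -0.4991], dtype=float32)}
{'near': array([-0.1252,  0.0783], dtype=float32), 'far': array([0.1225, 0.3179], dtype=float32), '+y': array([0.2608, 0.0605], dtype=float32), '-y': array([-0.256 , -0.3293], dtype=float32)}
{'near': array([-0.1276,  0.1534], dtype=float32), '+y': array([ 0.2491, -0.146 ], dtype=float32), '-y': array([-0.261 ,  0.1333], dtype=float32)}
```

The wrist view shows the closed fingers at (319,245), left of the tile's −y end (column 347), and the wheel clear to the left. Next I lower behind the tile.

Call:
{"api": "jog_arm", "payload": {"motion": [0,30,0,0,0,0,0,60,0,0,0,0,0,90,0,0,0,0,0,115,0,0,0,0,0,130,0,0,0,0,0,136,0,0,0,0,0,140,0,0,0,0,0,140,0,0,0,0,0,140,0,0,0,0]}}

```text
time_s: 3.82
position: [0.5187, -0.1293, 0.1204]
tcp_rot: [[0.997, 0.001, 0.079], [-0.079, -0.001, 0.997], [0.001, -1.0, -0.001]]
force: [-1.0, 0.5, 1.2]
opening: 0.006
```

```bash
cat > look.py <<'E'
import sys
from h import *
k=sys.argv[1]
s=bot.read_state()
im,d=bot.capture("wrist"); cv2.imwrite(f"pics/w{k}.png",im[:,:,::-1]);np.savez(f"w{k}.npz",im=im,d=d)
T=np.eye(4);T[:3,:3]=s["tcp_rot"];T[:3,3]=s["position"]
P=T@bot.get_calibration("wrist")["hand_eye"]
print("t",s["time_s"],"tcp",s["position"].round(4),"board",w2b(s["position"]).round(4),"F",s["force"].round(1), "ang",np.degrees(np.arctan2(s["tcp_rot"][1,2],s["tcp_rot"][0,2])).round(2))
def rep(n,im,pose,roi=None):
    r=rect(onz(n,big(blue(im),9,roi),.103,pose)); print(n,"tile board",w2b(r[:2]).round(4),"size",r[2:4].round(1),"yaw rel",(r[4]+4.6).round(2))
rep("wrist",im,P)
for n,roi in (("top",(200,150,400,235)),("scene",(250,150,370,280))):
    im,d=bot.capture(n); cv2.imwrite(f"pics/{n}{k}.png",im[:,:,::-1]); np.savez(f"{n}{k}.npz",im=im,d=d)
    try: rep(n,im,None,roi)
    except Exception as e: print(n,e)
E
python3 look.py 2
```

```text
t 3.825 tcp [ 0.5187 -0.1293  0.1204] board [-0.0298 -0.0764] F [-1.   0.5  1.2] ang 85.44
wrist tile board [-0.0406  0.0273] size [ 81.1 146.5] yaw rel 1.99
top tile board [-0.0444 -0.1344] size [0. 0.] yaw rel 4.6
scene tile board [-0.0318  0.03  ] size [ 96.2 145.6] yaw rel 2.05
```

View pics/w2.png

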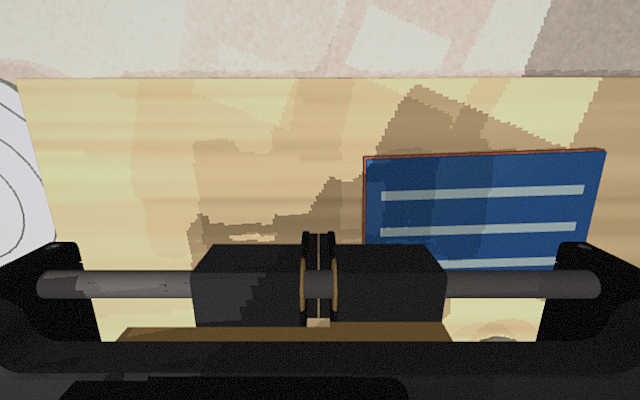

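View pics/scene2.png

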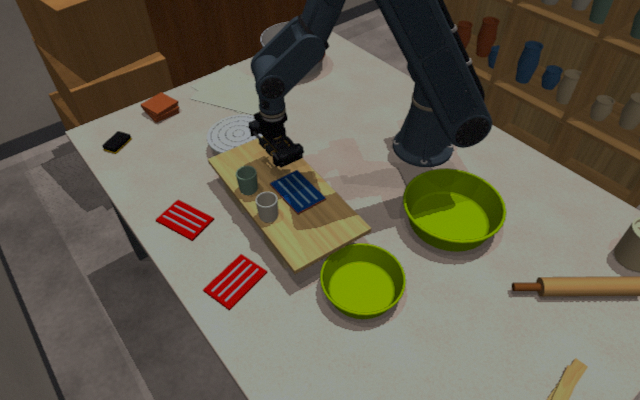

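Call:
{"api": "jog_arm", "payload": {"motion": [-0.5,0.5,4,0,0,0,-1,1,8,0,0,0,-1,1,12,0,0,0,-1,1,15,0,0,0,-1,1,18,0,0,0,-1,1,21,0,0,0,-1,1,25,0,0,0,-1,1,30,0,0,0,-1,1,35,0,0,0,-1,1,40,0,0,0,-1,1,45,0,0,0,-1,1,50,0,0,0,-1,1,55,0,0,0,-1,1,60,0,0,0,-1,1,65,0,0,0,-1,1,70,0,0,0,-1,1,74,0,0,0,-1,1,77,0,0,0,-1,1,79,0,0,0,-1,1,80,0,0,0]}}

```text
time_s: 6.48
position: [0.5236, -0.0492, 0.1187]
tcp_rot: [[0.997, -0.0, 0.079], [-0.079, -0.0, 0.997], [-0.0, -1.0, -0.0]]
force: [0.2, -0.4, -0.1]
opening: 0.004
```

```bash
python3 look.py 3
```

```text
t 6.475 tcp [ 0.5236 -0.0492  0.1187] board [-0.0313  0.0038] F [ 0.2 -0.4 -0.1] ang 85.45
wrist tile board [-0.0414  0.0277] size [ 79.3 146.3] yaw rel 1.96
top tile board [-0.0399 -0.0155] size [0. 0.] yaw rel 4.6
scene tile board [-0.0318  0.03  ] size [ 96.4 145.5] yaw rel 2.01
```

View pics/w3.png

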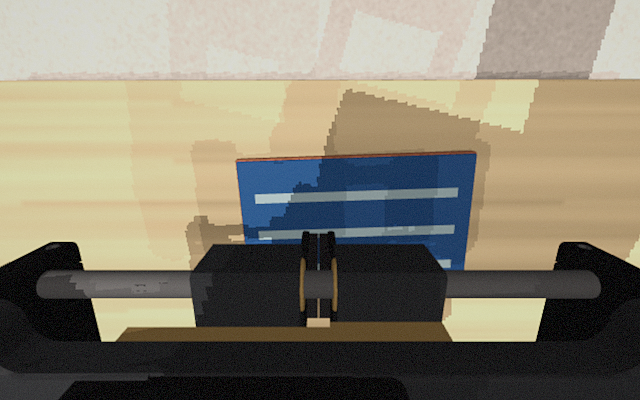

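```bash
python3 - <<'E'
import cv2
im=cv2.imread('pics/scene3.png')[110:260,200:400]
cv2.imwrite('pics/scene3z.png',cv2.resize(im,None,fx=4,fy=4,interpolation=0))
E
python3 - <<'E'
from h import *
print(bot.read_state()["joint_positions"])
# scene depth points near gripper on board
for k in ("2","3"):
  f=np.load(f"scene{k}.npz"); d=f["d"]; vv,uu=np.mgrid[0:400,0:640]
  o,r=ray("scene",np.c_[uu.ravel(),vv.ravel()]); P=o+r*d.reshape(-1,1); B=np.c_[w2b(P),P[:,2]]
  dark=(f["im"].max(2).ravel()<70)
  t=bot.read_state()["position"]
  y0=-.0764 if k=="2" else .0038
  s=(d.ravel()>0)&dark&(abs(B[:,0]+.031)<.02)&(abs(B[:,1]-y0)<.03)&(B[:,2]>.105)
  print(k,np.sort(B[s][:,2])[:15].round(4)); 
  q=B[s][np.argsort(B[s][:,2])[:8]]; print(q.round(4)); i=np.where(s)[0][np.argsort(B[s][:,2])[:8]]; print(np.c_[i%640,i//640])
E
```

```text
[-1.75599194e+01  3.07334676e+01  1.01461944e+02 -3.50539315e-03
  4.78055000e+01 -1.03002687e+02]
2 [0.1274 0.1276 0.1298 0.1319 0.1335 0.134  0.1352 0.1355 0.1377 0.1382
 0.1383 0.139  0.1393 0.14   0.141 ]
[[-0.0245 -0.0805  0.1274]
 [-0.0224 -0.0709  0.1276]
 [-0.0285 -0.0692  0.1298]
 [-0.0225 -0.0705  0.1319]
 [-0.0292 -0.0638  0.1335]
 [-0.0262 -0.0705  0.134 ]
 [-0.0234 -0.0655  0.1352]
 [-0.0203 -0.078   0.1355]]
[[275 164]
 [276 166]
 [278 165]
 [276 165]
 [279 165]
 [277 164]
 [277 165]
 [274 163]]
3 [0.1051 0.1051 0.1051 0.1052 0.1052 0.1052 0.1053 0.1053 0.1053 0.1054
 0.1054 0.1054 0.1055 0.1056 0.1057]
[[-0.0111 -0.0028  0.1051]
 [-0.0204 -0.0066  0.1051]
 [-0.0453  0.0259  0.1051]
 [-0.022  -0.0207  0.1052]
 [-0.0254  0.0021  0.1052]
 [-0.0146 -0.0257  0.1052]
 [-0.0208  0.0041  0.1053]
 [-0.0127 -0.0167  0.1053]]
[[285 186]
 [287 184]
 [300 187]
 [285 181]
 [290 185]
 [282 181]
 [289 186]
 [283 183]]
```

View pics/scene3z.png

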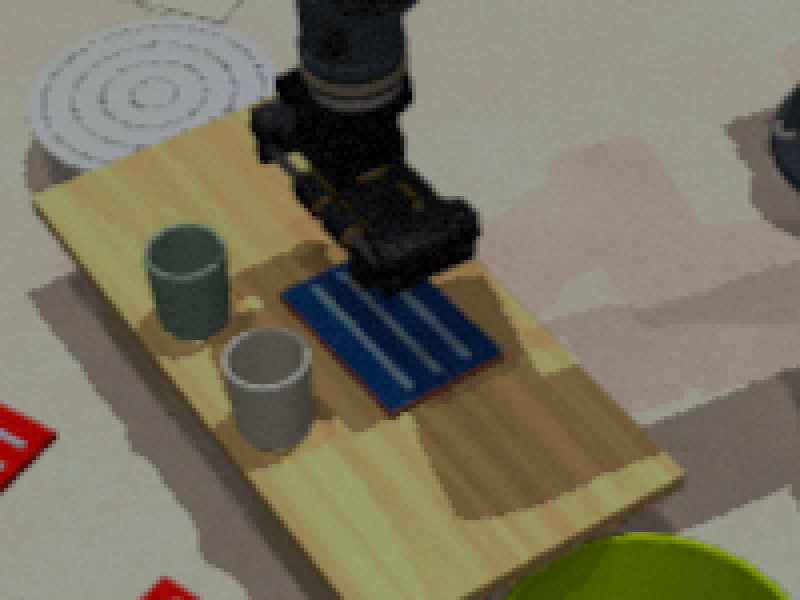

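Run:
```python
from h import *
H=bot.get_calibration("wrist")["hand_eye"]
for k in ("0","1","3"):
    f=np.load(f"w{k}.npz" if k!="0" else "wrist0.npz"); d=f["d"]
    cols=(232,240,400,408) if k=="0" else (306,310,314,325,330)
    for u in cols:
        for v in range(228,256,4):
            Z=d[v,u]
            o,r=ray("wrist",(u,v),H); p=o+r[0]*Z
            print(k,u,v,round(float(Z),4),(p*1000).round(1))
```

```text
0 232 228 0.4121 [  76.4  214.3 -116.8]
0 232 232 0.1737 [-10.8  -8.5 -49.3]
0 232 236 0.17 [-10.1 -12.5 -48.3]
0 232 240 0.1652 [ -9.9 -17.6 -46.9]
0 232 244 0.161 [ -9.6 -22.  -45.7]
0 232 248 0.157 [ -9.4 -26.4 -44.6]
0 232 252 0.1544 [ -8.5 -29.2 -43.9]
0 240 228 0.412 [  76.3  214.2 -105.9]
0 240 232 0.4134 [  82.1  214.  -106.3]
0 240 236 0.1721 [ -9.2 -10.6 -44.4]
0 240 240 0.1681 [ -8.7 -14.9 -43.4]
0 240 244 0.1693 [ -6.1 -14.5 -43.6]
0 240 248 0.1691 [ -4.  -15.2 -43.6]
0 240 252 0.1691 [ -2.  -15.9 -43.6]
0 400 228 0.4128 [ 76.6 215.1 110.5]
0 400 232 0.0 [ -78.1 -169.7   -0.2]
0 400 236 0.1717 [ -9.4 -10.9  45.8]
0 400 240 0.1659 [ -9.7 -16.9  44.3]
0 400 244 0.163 [ -8.8 -20.2  43.5]
0 400 248 0.1623 [ -7.1 -21.5  43.3]
0 400 252 0.164 [ -4.3 -20.5  43.8]
0 408 228 0.4108 [ 75.8 213.3 120.7]
0 408 232 0.1733 [-11.   -8.7  50.8]
0 408 236 0.1671 [-11.3 -15.1  49. ]
0 408 240 0.1644 [-10.3 -18.3  48.2]
0 408 244 0.1623 [ -9.1 -20.8  47.6]
0 408 248 0.1574 [ -9.2 -25.9  46.1]
0 408 252 0.1531 [ -9.2 -30.4  44.9]
1 306 228 0.36 [ 56.8 165.8 -14.7]
1 306 232 0.1733 [-11.   -8
[... 1793 characters left out ...]
.7 -3. ]
3 314 236 0.1721 [ -9.2 -10.5  -2.6]
3 314 240 0.1657 [ -9.7 -17.1  -2.5]
3 314 244 0.1615 [ -9.5 -21.6  -2.4]
3 314 248 0.1569 [ -9.4 -26.4  -2.4]
3 314 252 0.152 [ -9.7 -31.4  -2.3]
3 325 228 0.1999 [-3.2 16.6  4.2]
3 325 232 0.2002 [-0.5 16.1  4.2]
3 325 236 0.1719 [ -9.3 -10.7   3.6]
3 325 240 0.1663 [ -9.5 -16.6   3.5]
3 325 244 0.1618 [ -9.3 -21.3   3.4]
3 325 248 0.1565 [ -9.6 -26.8   3.3]
3 325 252 0.1514 [ -9.9 -31.9   3.2]
3 330 228 0.1979 [-3.9 14.8  7.4]
3 330 232 0.174 [-10.7  -8.1   6.5]
3 330 236 0.1679 [-10.9 -14.4   6.3]
3 330 240 0.1628 [-10.9 -19.8   6.1]
3 330 244 0.1586 [-10.7 -24.3   5.9]
3 330 248 0.1532 [-11.  -29.7   5.7]
3 330 252 0.1495 [-10.8 -33.7   5.6]
```

Run:
```python
import cv2,numpy as np
a=cv2.imread('pics/w3.png')[180:340,220:420]
cv2.imwrite('pics/w3z.png',np.clip(cv2.resize(a,None,fx=3.7,fy=3.7,interpolation=0)*1.8,0,255).astype('uint8'))
```

```text
(no output)
```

View pics/w3z.png

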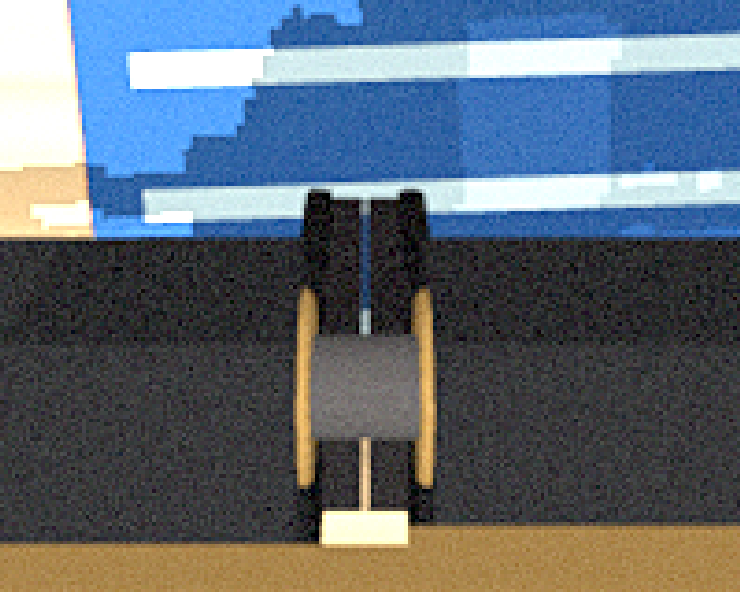

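Run:
```python
from h import *
f=np.load("scene0.npz"); d=f["d"]; vv,uu=np.mgrid[0:400,0:640]
o,r=ray("scene",np.c_[uu.ravel(),vv.ravel()]); P=o+r*d.reshape(-1,1)
t=np.array([.162,.603,.2138]); R0=toolR(74.943); L=(P-t)@R0*1000
s=(d.ravel()>0)&(abs(L[:,0])<45)&(abs(L[:,2])<70)&(L[:,1]<120)&(L[:,1]>-60)
i=np.where(s)[0]; i=i[np.argsort(-L[i,1])][:25]
print(np.c_[i%640,i//640,L[i].round(1),f["im"].reshape(-1,3)[i].max(1)])
cv2.imwrite("pics/s0z.png",np.clip(cv2.resize(f["im"][140:260,520:640],None,fx=5,fy=5,interpolation=0)[:,:,::-1]*2.0,0,255).astype('uint8'))
```

```text
[[ 5.91e+02  2.49e+02  7.10e+00 -6.80e+00  4.92e+01  2.40e+01]
 [ 5.65e+02  2.19e+02 -4.10e+00 -7.10e+00 -4.48e+01  6.50e+01]
 [ 5.62e+02  2.20e+02  4.80e+00 -7.10e+00 -4.52e+01  4.30e+01]
 [ 5.64e+02  2.19e+02 -8.00e-01 -8.20e+00 -4.52e+01  4.40e+01]
 [ 5.63e+02  2.20e+02  3.90e+00 -8.50e+00 -4.36e+01  9.40e+01]
 [ 5.59e+02  2.18e+02  8.00e+00 -8.50e+00 -5.24e+01  5.90e+01]
 [ 5.98e+02  2.47e+02 -1.00e+01 -8.60e+00  5.20e+01  9.70e+01]
 [ 5.92e+02  2.49e+02  7.30e+00 -9.10e+00  5.11e+01  4.10e+01]
 [ 5.93e+02  2.49e+02  5.40e+00 -9.30e+00  5.21e+01  7.70e+01]
 [ 5.60e+02  2.19e+02  9.20e+00 -9.60e+00 -4.83e+01  4.30e+01]
 [ 5.68e+02  2.18e+02 -1.03e+01 -9.80e+00 -4.29e+01  1.06e+02]
 [ 5.95e+02  2.48e+02 -4.00e-01 -9.90e+00  5.20e+01  6.10e+01]
 [ 5.90e+02  2.47e+02  8.00e+00 -1.01e+01  4.53e+01  1.70e+01]
 [ 5.91e+02  2.48e+02  8.50e+00 -1.06e+01  4.86e+01  0.00e+00]
 [ 5.63e+02  2.19e+02  3.70e+00 -1.07e+01 -4.48e+01  8.00e+00]
 [ 5.97e+02  2.47e+02 -5.30e+00 -1.13e+01  5.23e+01  4.00e+01]
 [ 5.67e+02  2.18e+02 -6.50e+00 -1.15e+01 -4.30e+01  4.10e+01]
 [ 5.61e+02  2.19e+02  9.00e+00 -1.17e+01 -4.63e+01  9.00e+00]
 [ 5.91e+02  2.47e+02  7.50e+00 -1.18e+01  4.69e+01  8.00e+00]
 [ 5.68e+02  2.17e+02 -1.05e+01 -1.20e+01 -4.42e+01  6.50e+01]
 [ 5.91e+02  2.46e+02  5.60e+00 -1.20e+01  4.49e+01  1.00e+01]
 [ 5.60e+02  2.17e+02  7.20e+00 -1.23e+01 -5.19e+01  9.00e+00]
 [ 5.65e+02  2.18e+02 -1.30e+00 -1.24e+01 -4.45e+01  8.00e+00]
 [ 5.92e+02  2.48e+02  8.80e+00 -1.30e+01  5.05e+01  0.00e+00]
 [ 5.60e+02  2.16e+02  5.60e+00 -1.30e+01 -5.40e+01  4.60e+01]]
```

View pics/s0z.png

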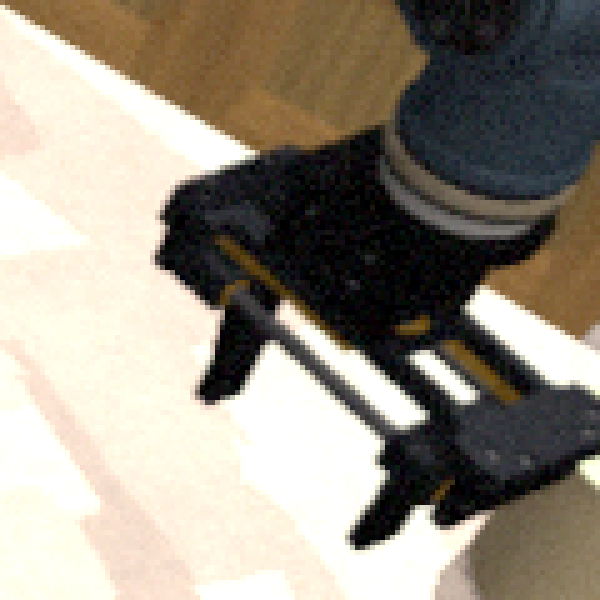

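Both the wrist and scene depth put the real fingertips about 8 mm behind the reported TCP, where the text has them 22 mm ahead. So the fingers passed about 24 mm above the tile, and it hasn't moved. I'll go back and then descend the extra 29 mm.

Call:
{"api": "jog_arm", "payload": {"motion": [0,0,-20,0,0,0,0,0,-45,0,0,0,0,0,-70,0,0,0,0,0,-80,0,0,0,0,0,-80,0,0,0,0,10,-80,0,0,0,0,18,-80,0,0,0,0,23,-80,0,0,0,0,26,-80,0,0,0,0,28,-80,0,0,0,0,29,-80,0,0,0,0,29,-80,0,0,0,0,29,-80,0,0,0]}}

```text
time_s: 8.25
position: [0.5173, -0.1291, 0.0899]
tcp_rot: [[0.997, 0.0, 0.08], [-0.08, -0.0, 0.997], [0.0, -1.0, -0.0]]
force: [0.2, 0.2, -0.3]
opening: 0.003
```

```bash
python3 look.py 4;  python3 - <<'E'
from h import *
H=bot.get_calibration("wrist")["hand_eye"]; d=np.load("w4.npz")["d"]
for u in (290,308,312,326,345):
    for v in (222,228,231,234,238):
        o,r=ray("wrist",(u,v),H); print(u,v,((o+r[0]*d[v,u])*1000).round(1))
E
```

```text
t 8.25 tcp [ 0.5173 -0.1291  0.0899] board [-0.0311 -0.0763] F [ 0.2  0.2 -0.3] ang 85.44
wrist tile board [-0.0591  0.0278] size [ 57.  152.7] yaw rel -4.23
top tile board [ 0.0037 -0.1132] size [0. 0.] yaw rel 4.6
scene tile board [-0.0316  0.0301] size [ 95.9 145.5] yaw rel 2.01
290 222 [-15.7  -5.3 -16.4]
290 228 [-11.2  -3.3 -16.7]
290 231 [ -9.6  -4.  -16.7]
290 234 [ -7.5  -3.6 -16.8]
290 238 [ -5.1  -3.9 -16.8]
308 222 [-15.   -3.5  -6.2]
308 228 [-11.1  -3.2  -6.2]
308 231 [-9.1 -3.  -6.2]
308 234 [-10.7 -11.1  -6. ]
308 238 [-10.8 -16.9  -5.8]
312 222 [-15.6  -5.   -3.8]
312 228 [ -78.1 -169.7   -0.2]
312 231 [-9.5 -3.9 -3.9]
312 234 [-9.8 -9.  -3.8]
312 238 [ -9.6 -14.2  -3.7]
326 222 [-14.9  -3.2   4.3]
326 228 [-11.   -2.9   4.4]
326 231 [-9.6 -4.   4.3]
326 234 [-9.8 -9.1  4.2]
326 238 [ -9.  -12.7   4.1]
345 222 [-14.9  -3.3  15.4]
345 228 [-11.4  -3.9  15.4]
345 231 [-9.7 -4.2 15.4]
345 234 [ -78.1 -169.7   -0.2]
345 238 [-5.2 -4.2 15.5]
```

View pics/w4.png

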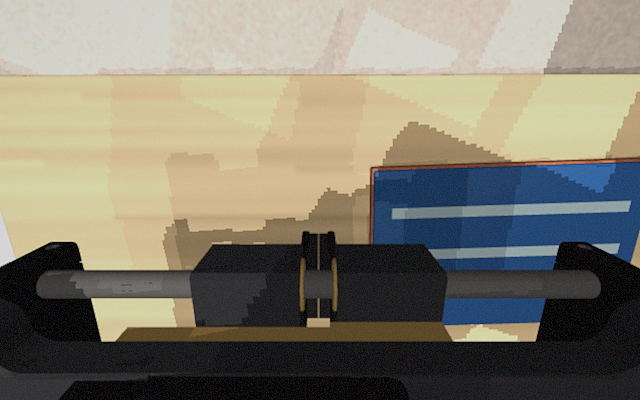

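Call:
{"api": "jog_arm", "payload": {"motion": [0,0.5,6,0,0,0,0,1,12,0,0,0,0,1,16,0,0,0,0,1,19,0,0,0,0,1,22,0,0,0,0,1,25,0,0,0,0,1,28,0,0,0,0,1,32,0,0,0,0,1,36,0,0,0,0,1,40,0,0,0,0,1,44,0,0,0,0,1,48,0,0,0,0,1,51,0,0,0,0,1,53,0,0,0,0,1,54,0,0,0,0,1,54,0,0,0]}}

```text
time_s: 10.4
position: [0.5216, -0.075, 0.0887]
tcp_rot: [[0.997, 0.0, 0.08], [-0.08, 0.0, 0.997], [0.0, -1.0, 0.0]]
force: [-0.8, -1.6, -0.1]
opening: 0.005
```

```bash
python3 look.py 5
```

```text
t 10.4 tcp [ 0.5216 -0.075   0.0887] board [-0.0313 -0.0221] F [-0.8 -1.6 -0.1] ang 85.43
wrist tile board [-0.0559  0.0611] size [ 45.5 146.4] yaw rel 0.06
top tile board [0.0331 0.2902] size [0. 0.] yaw rel 4.6
scene tile board [-0.0293  0.0621] size [ 95.4 148.3] yaw rel -0.16
```

View pics/w5.png

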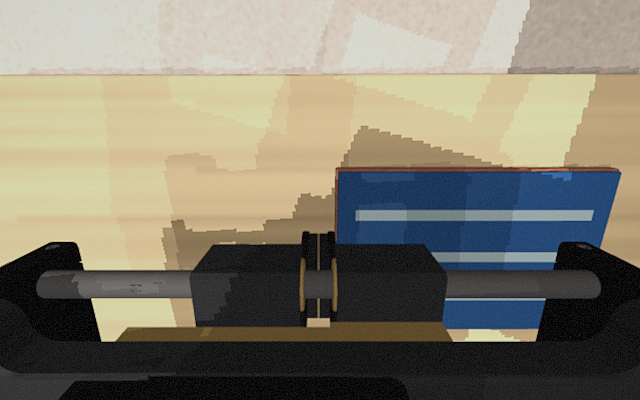

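The tile is moving and has squared up against the fingers (wrist view: its left edge is flush at column 337, relative yaw about 0°). I keep pushing.

Call:
{"api": "jog_arm", "payload": {"motion": [0,0,2,0,0,0,0,0,5,0,0,0,0,0,9,0,0,0,0,0,13,0,0,0,0,0,18,0,0,0,0,0,23,0,0,0,0,0,28,0,0,0,0,0,33,0,0,0,0,0,38,0,0,0,0,0,43,0,0,0,0,0,48,0,0,0,0,0,53,0,0,0,0,0,58,0,0,0,0,0,63,0,0,0,0,0,68,0,0,0,0,0,72,0,0,0,0,0,75,0,0,0,0,0,78,0,0,0,0,0,80,0,0,0,0,0,80,0,0,0]}}

```text
time_s: 13.05
position: [0.5279, 0.0049, 0.0887]
tcp_rot: [[0.997, 0.0, 0.08], [-0.08, 0.001, 0.997], [-0.0, -1.0, 0.0]]
force: [0.2, 0.2, 1.3]
opening: 0.007
```

```bash
python3 look.py 6
```

```text
t 13.05 tcp [0.5279 0.0049 0.0887] board [-0.0314  0.0581] F [0.2 0.2 1.3] ang 85.43
wrist tile board [-0.0554  0.1413] size [ 45.6 146.4] yaw rel 0.06
top tile board [0.0179 0.1858] size [ 6.8 50.2] yaw rel -4.45
scene tile board [-0.0292  0.1424] size [ 95.7 147.9] yaw rel 0.17
```

View pics/scene6.png

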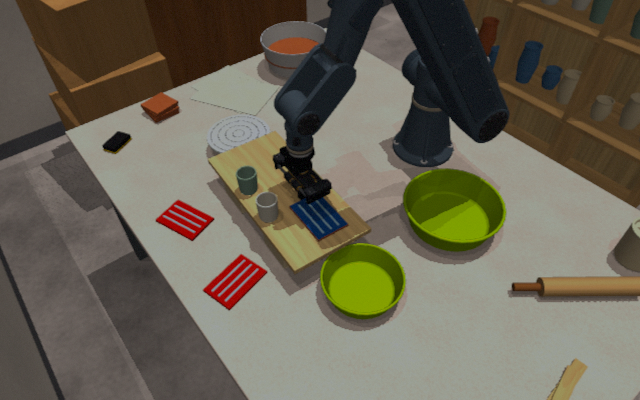

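Scene view: the tile is at (318,217), flush and square, and the beakers at (247,180) and (267,207) are untouched. I continue to just short of the goal.

Call:
{"api": "jog_arm", "payload": {"motion": [0,0,2,0,0,0,0,0,5,0,0,0,0,0,9,0,0,0,0,0,13,0,0,0,0,0,18,0,0,0,0,0,23,0,0,0,0,0,28,0,0,0,0,0,33,0,0,0,0,0,38,0,0,0,0,0,43,0,0,0,0,0,48,0,0,0,0,0,53,0,0,0,0,0,58,0,0,0,0,0,62,0,0,0,0,0,65,0,0,0,0,0,68,0,0,0,0,0,70,0,0,0,0,0,71,0,0,0,0,0,71,0,0,0]}}

```text
time_s: 15.58
position: [0.5335, 0.0755, 0.0888]
tcp_rot: [[0.997, 0.0, 0.08], [-0.08, 0.0, 0.997], [0.0, -1.0, 0.0]]
force: [-0.8, -0.5, 0.4]
opening: 0.007
```

```bash
python3 look.py 7
python3 - <<'E'
from h import *
# relative overhang: tile front edge vs board end, per camera
def front(n,c,pose=None):
    B=w2b(onz(n,c,.103,pose)); s=(B[:,1]>B[:,1].max()-.006); return np.percentile(B[s][:,1],[50,90]).round(4)
im=np.load("scene7.npz")["im"]; print("scene front",front("scene",big(blue(im),9,(250,150,380,280))),board("scene",im,(200,125,375,280)))
im=np.load("top7.npz")["im"]; h=hsv(im)
print("top",board("top",im,(255,135,450,245)))
E
python3 - <<'E'
import cv2
a=cv2.imread('pics/scene7.png')[120:330,200:430]; cv2.imwrite('pics/s7z.png',cv2.resize(a,None,fx=2.8,fy=2.8,interpolation=0))
a=cv2.imread('pics/top7.png')[120:260,190:510]; cv2.imwrite('pics/t7z.png',cv2.resize(a,None,fx=2.4,fy=2.4,interpolation=0))
E
```

```text
t 15.575 tcp [0.5335 0.0755 0.0888] board [-0.0314  0.1289] F [-0.8 -0.5  0.4] ang 85.43
wrist tile board [-0.0554  0.2121] size [ 45.6 146.5] yaw rel 0.06
top tile board [-0.0004  0.2604] size [45.  49.4] yaw rel 0.09
scene tile board [-0.0291  0.2133] size [ 96.  148.3] yaw rel 0.37
scene front [0.2859 0.2869] {'near': array([-0.1261,  0.4925], dtype=float32), 'far': array([0.1232, 0.3487], dtype=float32), '+y': array([ 0.2632, -0.6246], dtype=float32), '-y': array([-0.256 , -0.4549], dtype=float32)}
top {'near': array([-0.1231,  0.0303], dtype=float32), 'far': array([ 0.1227, -0.3091], dtype=float32), '-y': array([-0.2575, -0.5988], dtype=float32)}
```

View pics/s7z.png

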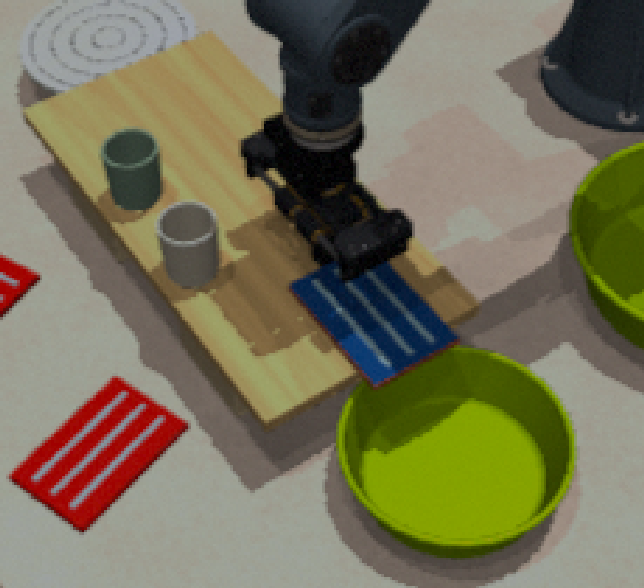

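View pics/t7z.png

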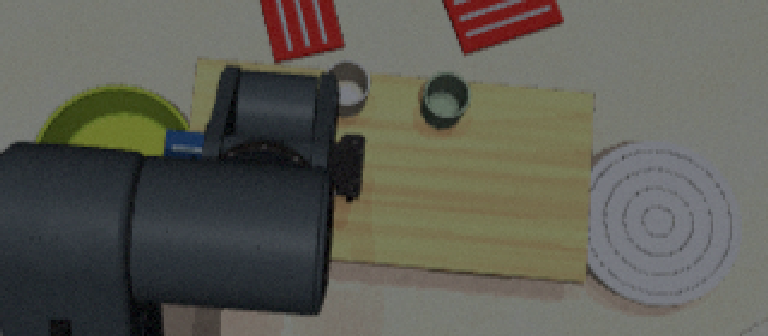

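Call:
{"api": "jog_arm", "payload": {"motion": [0,0,2,0,0,0,0,0,5,0,0,0,0,0,8,0,0,0,0,0,9.5,0,0,0,0,0,10,0,0,0,0,0,10,0,0,0,0,0,5,0,0,0,0,0,-5,0,0,0,0,0,-15,0,0,0,0,-20,-20,0,0,0,0,-60,-20,0,0,0,0,-105,-20,0,0,0,0,-150,-20,0,0,0,0,-150,-60,0,0,0,0,-150,-110,0,0,0,0,-150,-160,0,0,0,0,-150,-210,0,0,0,0,-150,-260,0,0,0,0,-150,-260,0,0,0,0,-150,-260,0,0,0]}}

```text
time_s: 18.23
position: [0.5122, -0.1838, 0.2384]
tcp_rot: [[0.997, -0.001, 0.081], [-0.081, 0.001, 0.997], [-0.001, -1.0, 0.001]]
force: [-0.3, -0.7, 0.2]
opening: 0.005
```

```bash
python3 look.py 8
python3 - <<'E'
from h import *
def edges(n,im,roi,pose=None,z=.103):
    B=w2b(onz(n,big(blue(im),9,roi),z,pose)); lo,hi=B.min(0),B.max(0); cx,cy=(lo+hi)/2; o={}
    for k,s,ax in (("front",(B[:,1]>hi[1]-.008)&(abs(B[:,0]-cx)<.04),1),("rear",(B[:,1]<lo[1]+.008)&(abs(B[:,0]-cx)<.04),1),("left",(B[:,0]<lo[0]+.008)&(abs(B[:,1]-cy)<.06),0),("right",(B[:,0]>hi[0]-.008)&(abs(B[:,1]-cy)<.06),0)):
        vx,vy,x0,y0=cv2.fitLine(B[s].astype(np.float32),cv2.DIST_HUBER,0,.001,.001).ravel()
        o[k]=(round(float(y0-vy/vx*(x0-cx)),4),round(float(np.degrees(np.arctan(vy/vx))),2)) if ax else (round(float(x0-vx/vy*(y0-cy)),4),round(float(-np.degrees(np.arctan(vx/vy))),2))
    return o
for n,r1,r2 in (("top",(200,150,400,235),(255,135,450,245)),("scene",(250,150,385,290),(200,125,385,290))):
    im=np.load(n+"8.npz")["im"]; print(n,edges(n,im,r1)); print(board(n,im,r2)); print(" before",board(n,np.load(n+"0.npz")["im"],r2)["+y"])
E
python3 - <<'E'
import cv2
a=cv2.imread('pics/top8.png')[120:260,190:510]; cv2.imwrite('pics/t8z.png',cv2.resize(a,None,fx=2.4,fy=2.4,interpolation=0))
E
```

```text
t 18.225 tcp [ 0.5122 -0.1838  0.2384] board [-0.0319 -0.1313] F [-0.3 -0.7  0.2] ang 85.36
wrist tile board [-0.0301  0.1807] size [67.6 94.9] yaw rel 89.98
top tile board [-0.0265  0.2225] size [ 97.  146.5] yaw rel 0.19
scene tile board [-0.0291  0.2242] size [ 96.5 145.8] yaw rel 0.09
top {'front': (0.2939, -0.43), 'rear': (0.152, -2.71), 'left': (-0.0737, -0.75), 'right': (0.0201, -0.38)}
{'far': array([ 0.1225, -0.1295], dtype=float32), '+y': array([ 0.2606, -4.4293], dtype=float32)}
 before [ 0.2571 -0.2154]
scene {'front': (0.2959, -0.09), 'rear': (0.1528, 0.14), 'left': (-0.0762, -0.48), 'right': (0.0179, 0.15)}
{'near': array([-0.1261,  0.4925], dtype=float32), 'far': array([0.1225, 0.2411], dtype=float32), '+y': array([ 0.2616, -0.3317], dtype=float32), '-y': array([-0.256 , -0.3293], dtype=float32)}
 before [0.2608 0.0605]
```

View pics/t8z.png

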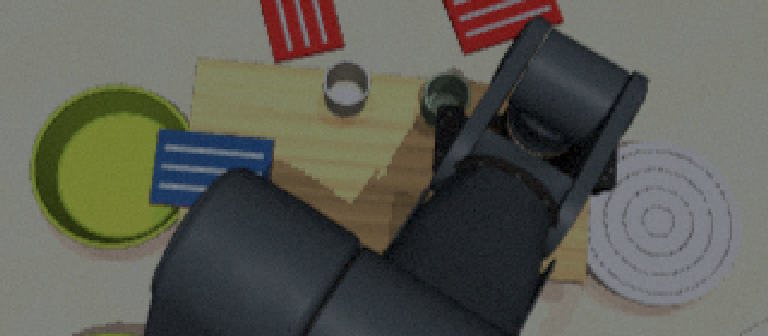

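View pics/scene8.png

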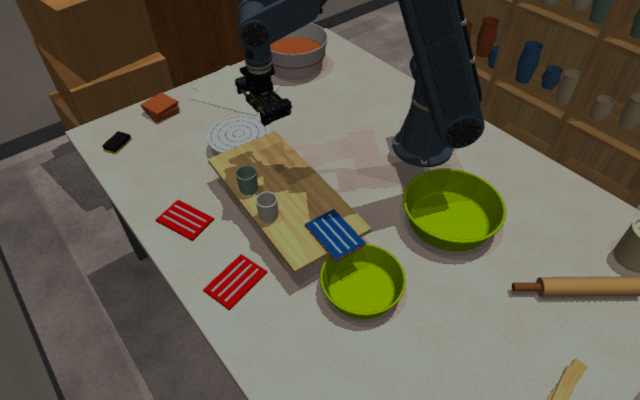

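Run:
```python
from h import *
f=np.load("scene8.npz"); d=f["d"]; m=cv2.erode(blue(f["im"]),np.ones((3,3))); z=np.zeros_like(m); z[200:265,300:375]=m[200:265,300:375]
v,u=np.nonzero(z*(d>0)); o,r=ray("scene",np.c_[u,v]); P=o+r*d[v,u][:,None]; B=np.c_[w2b(P),P[:,2]]
a=np.linalg.lstsq(np.c_[B[:,:2],np.ones(len(B))],B[:,2],rcond=None)[0]; print("tile tilt deg",np.degrees(a[:2]).round(2),"z",np.median(B[:,2]).round(4))
i0=np.load("scene0.npz")["im"]
def cmp(lo,hi,roi):
    for i in (i0,f["im"]):
        x0,y0,x1,y1=roi; mm=cv2.inRange(hsv(i),lo,hi)[y0:y1,x0:x1]; M=cv2.moments(mm[ (y1-y0)//2:],True); print((M["m10"]/M["m00"]+x0).__round__(1),(M["m01"]/M["m00"]).__round__(1),M["m00"])
cmp((30,120,60),(40,255,255),(315,240,410,325))
dd=cv2.absdiff(i0,f["im"]).max(2)
for n,(x0,y0,x1,y1) in dict(bk_g=(235,165,260,195),bk_w=(255,192,280,222),wheel=(205,115,240,150)).items(): print(n,np.median(dd[y0:y1,x0:x1]),np.percentile(dd[y0:y1,x0:x1],90))
print(bot.hand_in(), bot.read_state()["time_s"])
```

```text
tile tilt deg [0.11 0.1 ] z 0.1039
363.1 14.0 2221.0
363.4 14.1 2263.0
bk_g 5.0 44.0
bk_w 5.0 7.0
wheel 6.0 8.0
the job is handed in; nothing more can be done
the job is handed in; nothing more can be done
```

I pushed the blue tile along the board with the closed fingers until it stuck out about 38 mm past the end over the basin, and handed the job in after about 18 s. Before handing in, I lifted the gripper and moved it clear.

**Last checks, from the scene and top cameras:**
- **Overhang:** about 37.5 to 39 mm.
- **Squareness:** within about 0.2° of the board from each camera's overall fit. The top view's own edge fits were rougher because the arm hid part of the tile (up to 2.7° on the rear edge), so I relied on the overall fit.
- **Position:** the tile's sides are at about −79 and +22 mm, well inside the board's ±125 mm edges.
- **Flatness:** the tile is tilted about 0.1° and its top is at 0.104 m, so it is lying flat.
- **Other objects:** the basin, wheel and white beaker look unchanged between the first and last pictures. Part of the area around the green beaker changed brightness. I think that is the arm's shadow, as the beaker sits in the same place in the top view, but I did not measure it again.

**What disagreed with the text:** the fingertips are about 8 mm behind the reported TCP, not 22 mm ahead of it. Because of this, my first pass went about 24 mm above the tile and touched nothing. Two cameras confirmed the offset, so I lowered the tool by that much more and pushed again.

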